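# Hold a sprung chest lock open with its key

### The arm

A 6-joint arm with a two-finger parallel gripper is mounted at the origin on the work surface. World frame = base frame: x ahead of the robot, y to its left, z up, the work surface at z = 0. Lengths are in m, angles in rad, forces in N, time in s.
With the tool pointing down it reaches from about 0.375 to 0.925 m from the base axis. Payload 5.7 kg.
Tool frame: the origin (TCP) lies between the finger pads; the fingertips stand 17 mm ahead of it and the grasp point (between the pads) lies 2 mm behind it; z points along the fingers, y is the direction in which the jaws open and shut (so a half turn about z gives the same grasp; the last joint's range is limited). The gripper opens to 85 mm and grips with 20 to 120 N. Pads are 22 mm wide; open, the fingers measure 114 mm over their backs; the gripper's body (76 mm by 85 mm) begins 54 mm behind the grasp point. The pads swing forward as they close: fully open they stand 13 mm farther back than shut.
Start: joints at [1.036, 0.359, 1.51, -0, 1.272, -0.115], TCP at [0.245, 0.548, 0.248] pointing down, gripper open.
Joint ranges: [-2.97, 2.97], [-1.01, 2.36], [0.21, 2.38], [-0.96, 4.11], [0.2, 2.71], [-2.98, 2.98]. Speed limits (rad/s): [2.39, 2.39, 3.14, 3.14, 3.14, 3.14].

### API

Orientations are given as a unit quaternion [w, x, y, z].
In Python, from bench import get_obs, snapshot, finish_job gives the robot as it stands. The module is installed in compiled form; this text tells all that it offers.
- The arm moves only by the tool send_rows, never from a script. Its argument "moves" is text: rows parted by semicolons, each of 4 numbers parted by spaces: the shift along the tool's x, y, z in mm, then the turn about the tool's z in rad. In form: dx dy dz roll; .... A call has exactly 8 rows; each row shifts and turns the commanded pose from where the row before left it, along the tool's axes as they then stand; what a row does not reach is not made up. A row lasts 1/8 s, in which the tool goes at most 62.5 mm and 10.7 degrees, less where a joint would pass 70% of its speed; a pose out of reach is approached as far as the arm can. A call is refused whole if a number of a shift passes 62.5 or a number of a turn 0.188, either way. A call with a gripper value outside its range is refused whole. "fingers" is the finger opening in mm, from 0 to 85.4, set as the call begins (left out, the last holds). The fingers move at their own pace and stop on an object; "force" is the grip in N (left out, the last holds). Time passes only in rows, so rows that do not move let the fingers close, or fill a call up. It gives the time, the measured TCP pose, the force and the opening at its end, in the units of the state.
- get_obs(): the state, without advancing time (a new reading comes with each control period).
- snapshot(name): name is "scene" or "top" or "wrist"; returns a dict with "frame" (400x640x3 uint8, red, green, blue), "fx", "fy", "cx", "cy" (pixels), "rvec" (rotation vector, rad) and "tvec" (3), from world to camera coordinates, as OpenCV has them. Camera axes: x right, y down, z forward; pixel columns grow to the right and rows downward; lengths in m; the calibration is good to about 2 mm. A picture is of the moment at which its call begins. There is no depth.
- finish_job(): hands the job in, once; it reports no verdict.
The state is a dict: "time_s": time; "qpos": joint angles; "joint_velocities": joint speeds; "tau": joint torques, N m; "position": TCP position; "ee_rot": TCP orientation; "ft_force": force on the tool from outside, world axes, zero at the start; "ft_torque": the same for the moment, N m; "grip_width": finger opening in m.
Only numpy, scipy, OpenCV 4.12 (cv2) and the standard library are available. Lean on these libraries where they do the work, as an engineer would, in place of code of your own. Each camera call takes 0.05 s, during which the arm holds its last target. There are 200 camera calls.

### The job

Take the key with the rectangular head out of the wooden key rack, push it down into the lock on top of the grey stock chest, wiggling it past the sticky pins until it is fully home, then turn it a quarter turn clockwise (seen from above) so that the brass bolt is drawn back. The lock is sprung, so finish while still gripping the key and holding it turned, so that a colleague can lift the lid. Leave the other two keys in the rack and do not knock anything else about.

Things in the scene. Friction and masses are not known exactly. Their poses are not given: they have to be found in the camera images.
- key_mid (a point): Centre of the head of the key to use: a loose key (about 45 g) standing head up in any of the rack's three slots. The head is a black plastic block 34 mm wide (its y), 11 mm thick (its x; grip across this) and 40 mm high. z is up; the shoulder (head's underside) is 20 mm below this point and rests on the rack's top. The key is the same after a half turn.
- key: The same key; origin at the tip of its blade, 53 mm below the head's centre, axes as the head's. Below the shoulder: a round steel neck 4.6 mm thick and 11 mm long, then a flat steel blade 12 mm wide (y), 4.5 mm thick (x), 22 mm long, whose last 7 mm tapers to 4 mm in width.
- key_round_mid (a point): Centre of the head of another key (not to be used), standing in the rack: head a round disc 34 mm in diameter, 11 mm thick. Leave it in the rack.
- key_slim_mid (a point): Centre of the head of another key (not to be used), standing in the rack: head a slim block 16 mm wide, 11 mm thick, 52 mm high. Leave it in the rack.
- rack: Wooden key rack fixed to the counter, 52 mm (x) by 190 mm (y) by 40 mm high, origin at the centre of its underside. Three slots in its top at y = -60, 0 and +60 mm, each 15 mm long (y), 7 mm wide and 35 mm deep; the keys stand in a row, their heads in line with the row.
- lock_mouth (a point): Middle of the keyhole, level with the flat top of the steel lock case on the chest, 101 mm above the counter. Keyhole: a slot 13.6 mm long (this frame's y), 5.6 mm wide (x), bevelled 3 mm all round; z is up. The key goes straight down, blade width along y, either way round. Home: shoulder on the case top, so the head's centre is 20 mm above this point, the blade tip 33 mm below.
- chest: Grey steel stock chest fixed to the counter, 200 by 200 mm, 65 mm high, origin under its middle, turned up to 26 degrees; it and the rack may swap sides. On its middle stands the lock case, 52 (x) by 64 (y) by 36 mm high. Its cover is 9 mm thick: the key can turn only when home (within 2 mm), and once turned cannot be pulled out.
- plug (a joint): Turn of the lock plug (rad): 0 at rest, clockwise seen from above to a stop at 1.65. A spring turns it back, 0.015 N m at rest, 0.065 at the stop. With the blade's play (0.1 rad) and give in the grip the plug lags the key by 0.2 to 0.3 rad: turn the key 1.6 to 1.75. Three sticky sprung pins inside rub the blade's narrow edges over its last 14 mm of travel: push with up to 12 N, wiggling 1 mm along y.
- bolt (a joint): Travel (m) of the brass bolt between the lock case's +x side and the keeper: 0 when shot, 0.012 when its end just clears the keeper, about 0.018 when drawn back; geared to the plug.
- tape: Roll of clear tape lying on the chest's lid, 44 mm in diameter, 20 mm high. Leave alone.
- jar: Closed amber spice jar, 56 mm in diameter, 85 mm high, on the counter; origin under its base. Leave alone.
- cups: Nested stack of paper cups, 70 mm in diameter, 88 mm high, on the counter; origin under its base. Leave alone.
- tin: Closed flat tin, 60 mm in diameter, 35 mm high, on the counter near the robot; origin under its base. Leave alone.
- scoop: Steel spoon 160 mm long lying on the counter. Leave alone.

How it is judged:
On the way, in this order (a step that is already met when the one before it is completed fails the run):
1. the right key is lifted out of the rack in the fingers (z of key_mid in the frame of rack above 0.098 m and contact force between the fingers and key above 2 N), for 0.1 s.
2. the key is fully home in the lock, the plug not yet turned (z of key_mid in the frame of lock_mouth between 0.015 and 0.023 m and horizontal distance between key_mid and lock_mouth below 0.006 m and angle between key_mid's own z axis and vertical below 0.15 rad and value of joint plug below 0.3 rad), for 0.1 s.
3. the key turns the plug a quarter and draws the bolt (z of key_mid in the frame of lock_mouth between 0.015 and 0.023 m and horizontal distance between key_mid and lock_mouth below 0.006 m and angle between key_mid's own z axis and vertical below 0.15 rad and value of joint plug above 1.1 rad and value of joint bolt above 0.0125 m), for 0.2 s.
At the end, for the whole second after the job is handed in: The rectangular-headed key is home (head underside within 3 mm of the lock case top, 6 mm of the axis, upright to 0.15 rad), the plug is held at 1.1 rad or more and the bolt drawn 12.5 mm or more, the robot still grips the key with 2 N or more, the other keys are in the rack (all of step 3 and contact force between the fingers and key above 2 N and z of key_round_mid in the frame of rack below 0.07 m and z of key_slim_mid in the frame of rack below 0.076 m); the arm keeps its last pose, push and grip.
It fails at once if another key is moved by more than 15 mm (distance of any of key_round_mid, key_slim_mid from where it was at the start of the episode above 0.015 m).
It fails at once if the jar, cups or tin is knocked over, or they, the tape roll or the spoon are pushed more than 40 mm (distance of any of jar, cups, tin, tape, scoop from where it was at the start of the episode above 0.04 m or angle between any of jar, cups, tin's own z axis and vertical above 0.5 rad).
It also fails if it takes over 58 s, if anything falls off the work surface, if the arm or the gripper's body presses on something with over 40 N, if the wrist force passes 120 N, or if a joint passes its speed limit or range.

## Working session

There is one attempt and no reset: what is moved stays moved. The work goes in short steps, Python scripts to look and compute and a tool call to move; the robot and the scene stay as the last step left them, time stands still between calls to the robot, and variables do not carry over. Pictures are saved under pics/ and viewed, about 8 in all and at most 12, crops included, and the job is handed in when it is done.

Besides the shell and the picture viewer there is one more tool, called after "Request:" in YAML: its name, and indented under it one key for each argument. send_rows: Moves the arm, as the interface text tells. Its arguments: {"type":"object","properties":{"moves":{"type":"string"},"fingers":{"type":"number"},"force":{"type":"number"}},"required":["moves"]}

```bash
mkdir -p pics; cat > h.py <<'E'
import numpy as np, cv2, pickle
from bench import get_obs, snapshot, finish_job
def snap(cam,name):
    s=snapshot(cam); cv2.imwrite(f'pics/{name}.png',s['frame'][:,:,::-1]); pickle.dump(s,open(f'pics/{name}.pkl','wb')); return s
def load(n): return pickle.load(open(f'pics/{n}.pkl','rb'))
def KR(s): return np.array([[s['fx'],0,s['cx']],[0,s['fy'],s['cy']],[0,0,1.]]),cv2.Rodrigues(np.array(s['rvec'],float))[0],np.array(s['tvec'],float).ravel()
def proj(s,P):
    K,R,t=KR(s); q=(K@(R@np.atleast_2d(P).T+t[:,None])).T; return q[:,:2]/q[:,2:]
def back(s,uv,z):
    K,R,t=KR(s); c=-R.T@t; out=[]
    for u,v in np.atleast_2d(uv):
        d=R.T@np.linalg.inv(K)@[u,v,1]; out.append(c+d*(z-c[2])/d[2])
    return np.array(out)
E
python3 - <<'E'
from h import *
for c in ('top','scene'):
    s=snap(c,c+'0'); K,R,t=KR(s); print(c,s['fx'],-R.T@t)
o=get_obs(); print(o)
E
```

```text
top 396.79278696761924 [ 0.4901916  -0.09991169  0.99326356]
scene 490.23620284479296 [ 1.4136845  -0.54169558  0.78469489]
{'time_s': 0.1, 'qpos': array([ 1.03592176e+00,  3.59409595e-01,  1.51135519e+00, -8.35501040e-06,
        1.27249853e+00, -1.15112047e-01]), 'joint_velocities': array([ 0.00172033, -0.00128765, -0.00257063,  0.00040761,  0.00018095,
       -0.00069999]), 'tau': array([-9.30326642e-04, -5.28657281e+01, -2.79343396e+01, -3.09653151e-04,
        5.16718181e-03,  5.56658591e-06]), 'position': array([0.24423429, 0.54738422, 0.24753975]), 'ee_rot': array([-2.62939986e-04,  2.08342490e-01,  9.78055576e-01, -7.92877813e-04]), 'ft_force': array([-0.49136844,  0.09322393,  0.63908721]), 'ft_torque': array([-0.02369849,  0.01847942,  0.02430436]), 'grip_width': 0.0851552340686164}
```

View pics/top0.png

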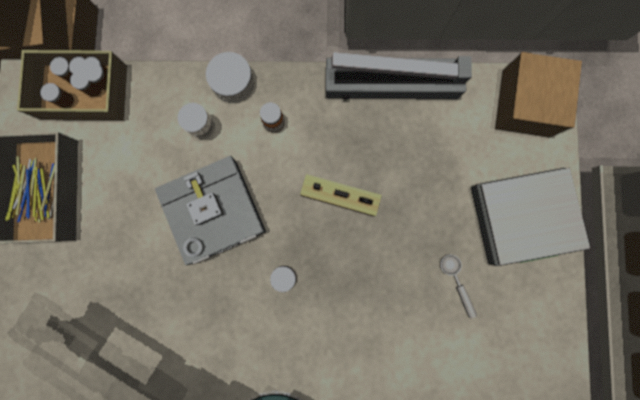

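View pics/scene0.png

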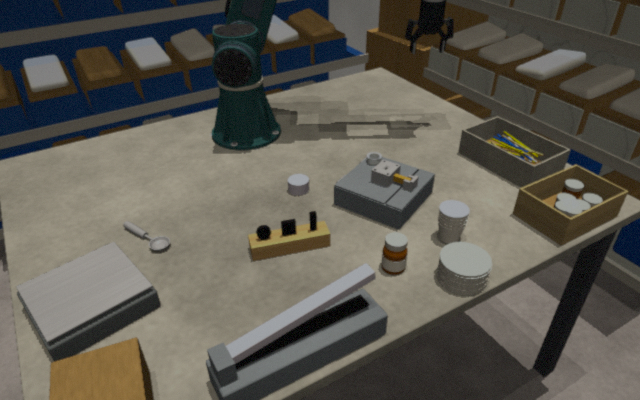

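```bash
python3 - <<'E'
from h import *
s=load('top0'); f=s['frame'][:,:,::-1]
a=cv2.resize(f[145:275,145:275],None,fx=4,fy=4,interpolation=cv2.INTER_CUBIC)
b=cv2.resize(f[165:225,290:390],(800*52//80,312),interpolation=cv2.INTER_CUBIC)
c=np.zeros((520,800,3),np.uint8); 
b=cv2.resize(f[165:225,295:387],(276,180),interpolation=cv2.INTER_CUBIC)
c[:,:520]=a; c[:180,522:798]=b
g=load('scene0')['frame'][:,:,::-1]
c[200:440,522:798]=cv2.resize(g[200:260,245:337][:, :],(276,180),interpolation=cv2.INTER_CUBIC).repeat(1,0) if 0 else cv2.resize(g[195:275,245:337],(276,240))
cv2.imwrite('pics/c1.png',c)
print(back(s,[(341,194),(203,208),(317,187),(367,201)],0.08))
E
```

```text
[[ 0.59157535 -0.14937247  0.08      ]
 [ 0.55473658  0.17011822  0.08      ]
 [ 0.60717869 -0.09365983  0.08      ]
 [ 0.57612032 -0.20937499  0.08      ]]
```

View pics/c1.png

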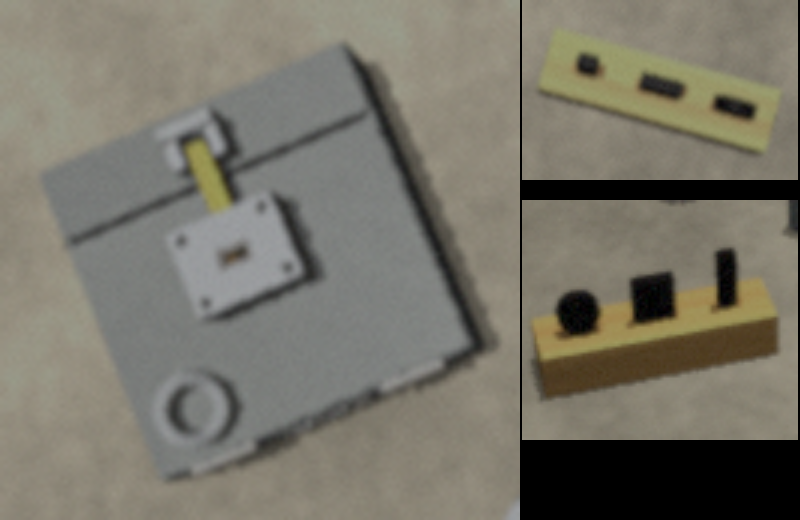

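Middle key (top-view pixel 341,194) is the rectangular one. The round key is to its right and the slim key to its left. The keyhole is at (203,208) and the chest's yaw is about 23°. Next I'll move above the rack.

Request:
send_rows:
  moves: "-37.5 -31 2 0;-37.5 -31 2 0;-37.5 -31 2 0;-37.5 -31 2 0;-37.5 -31 2 0;-37.5 -31 2 0;-37.5 -31 2 0;-37.5 -31 2 0"
  fingers: 45

```text
time_s: 1.1
position: [0.4177, 0.1976, 0.2321]
ee_rot: [-0.0, 0.208, 0.978, -0.0]
ft_force: [0.4, 1.0, 0.2]
grip_width: 0.0449
```

Request:
send_rows:
  moves: "-37.5 -31 2 0;-37.5 -31 2 0;-37.5 -31 2 0;-37.5 -31 2 0;-37.5 -31 2 0;-37.5 -31 2 0;-37.5 -31 2 0;-37.5 -31 2 0"

```text
time_s: 2.1
position: [0.5906, -0.151, 0.2158]
ee_rot: [-0.0, 0.208, 0.978, 0.0]
ft_force: [0.3, 0.1, -0.5]
grip_width: 0.045
```

Request:
send_rows:
  moves: "0 0 0 0.175;0 0 0 0.175;0 0 0 0.175;0 0 0 0.175;0 0 0 0.175;0 0 0 0.175;0 0 0 0.175;0 0 0 0.175"

```text
time_s: 3.1
position: [0.5899, -0.1495, 0.2158]
ee_rot: [-0.0, 0.791, 0.612, -0.0]
ft_force: [-0.7, 0.8, 0.3]
grip_width: 0.0448
```

```bash
cat >> h.py <<'E'
from scipy.spatial.transform import Rotation as Ro
def st():
    o=get_obs(); R=Ro.from_quat(np.roll(o['ee_rot'],-1)).as_matrix()
    print('t',round(o['time_s'],2),'pos',o['position'].round(4),'yawY',round(np.degrees(np.arctan2(R[1,1],R[0,1])),2),'zt',R[:,2].round(3),'F',np.round(o['ft_force'],1),'T',np.round(o['ft_torque'],2),'g',round(o['grip_width'],4))
    return o,R
def togo(p,yaw=None):
    o,R=st(); print('tool mm',(R.T@(np.array(p)-o['position'])*1000).round(1))
    if yaw is not None: print('roll',round(np.arctan2(R[1,1],R[0,1])-np.radians(yaw),3))
E
python3 - <<'E'
from h import *
st(); snap('wrist','w1'); print(KR(load('w1'))[2])
s=load('w1');K,R,t=KR(s);print(-R.T@t, proj(s,[[.5916,-.149,.08]]))
E
```

```text
t 3.1 pos [ 0.5899 -0.1495  0.2158] yawY -14.6 zt [-0.001  0.    -1.   ] F [-0.7  0.8  0.3] T [-0.04  0.02  0.01] g 0.0448
[-0.60925307 -0.02495611  0.35146496]
[ 0.61057726 -0.07450839  0.3420287 ] [[316.93229608 191.43693891]]
```

View pics/w1.png

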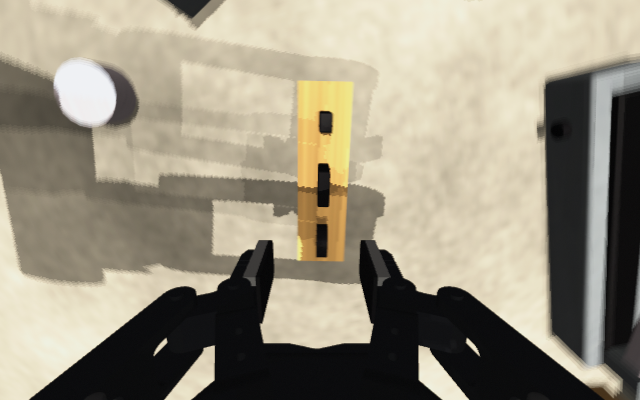

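```bash
python3 - <<'E'
from h import *
s=load('w1'); f=s['frame'].astype(int)
d=(f.sum(2)<130).astype(np.uint8); d[:, :295]=0; d[:,356:]=0; d[262:]=0; d[:100]=0
n,l,stt,c=cv2.connectedComponentsWithStats(d)
for i in range(1,n):
    if stt[i,4]>60:print(stt[i],c[i])
y=((f[:,:,0]-f[:,:,2]>60)).astype(np.uint8); y[:, :290]=0;y[:,360:]=0;y[270:]=0;y[:70]=0
q=cv2.minAreaRect(np.argwhere(y)[:,::-1].astype(np.float32)); print(q)
for r in (90,120,150,200,220,250): 
    x=np.where(y[r])[0]; x=x[[0,-1]]; P=back(s,[(x[0]-.5,r),(x[1]+.5,r)],.04); print(r,x,P.round(4)[:,:2].ravel(), P.mean(0)[:2].round(4))
rr=np.where(y[:,325])[0]; print(rr[[0,-1]], back(s,[(325,rr[0]-.5),(325,rr[-1]+.5)],.04))
g=load('top0')
b=cv2.resize(s['frame'][70:275,270:380,::-1],None,fx=2.9,fy=2.9,interpolation=cv2.INTER_CUBIC); cv2.imwrite('pics/c2.png',b)
E
```

```text
[320 111  12  22 140] [324.86428571 124.20714286]
[317 164  13  43 479] [323.03340292 185.11691023]
[316 224  11  33 327] [321.42813456 239.82874618]
((322.9872741699219, 170.54620361328125), (56.124359130859375, 180.30007934570312), 1.3322198390960693)
90 [297 352] [ 0.595  -0.0582  0.6465 -0.0715] [ 0.6208 -0.0649]
120 [297 351] [ 0.5875 -0.0849  0.6396 -0.0983] [ 0.6136 -0.0916]
150 [297 349] [ 0.5796 -0.1131  0.6313 -0.1265] [ 0.6055 -0.1198]
200 [298 346] [ 0.5664 -0.1644  0.6167 -0.1774] [ 0.5915 -0.1709]
220 [298 345] [ 0.5603 -0.1863  0.6106 -0.1993] [ 0.5854 -0.1928]
250 [297 344] [ 0.5495 -0.2208  0.6015 -0.2342] [ 0.5755 -0.2275]
[ 81 260] [[ 0.62328485 -0.05679844  0.04      ]
 [ 0.57719133 -0.24151372  0.04      ]]
```

View pics/c2.png

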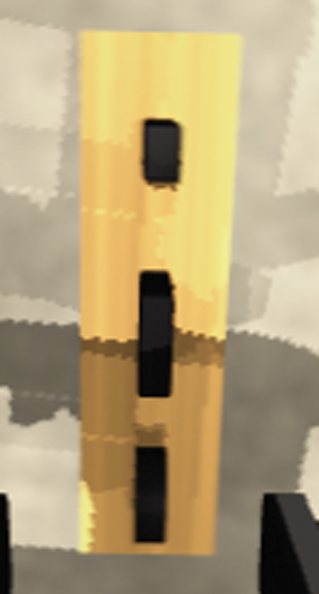

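```bash
python3 - <<'E'
from h import *
def box(c,yaw,w,t,z0,z1):
    y=np.radians(yaw);R=np.array([[np.cos(y),-np.sin(y)],[np.sin(y),np.cos(y)]])
    return np.array([list(R@[a*t/2,b*w/2]+c)+[z] for a in(-1,1) for b in(-1,1) for z in(z0,z1)])
from scipy.optimize import least_squares
# silhouettes bbox: wrist & top
s=load('w1');g=load('top0')
f=g['frame'].astype(int); d=(f.sum(2)<140).astype(np.uint8);m=np.zeros_like(d);m[175:215,300:385]=1
n,l,stt,c=cv2.connectedComponentsWithStats(d*m)
for i in range(1,n):
    if stt[i,4]>10: print('top',stt[i],c[i])
def cen(s,c,yaw):
    q=proj(s,box(c,yaw,.034,.011,.04,.08)).astype(np.float32); h=cv2.convexHull(q); M=cv2.moments(h); a=h[:,0]
    return [M['m10']/M['m00'],M['m01']/M['m00']],a.min(0).round(1),a.max(0).round(1)
for nm,S in(('w',s),('t',g)):
  for c in((.5973,-.149),(.5916,-.149)):
    print(nm,c,cen(S,np.array(c),-15.2))
E
```

```text
top [314 184   6   6  23] [316.60869565 186.56521739]
top [335 191  13   6  43] [340.79069767 193.6744186 ]
top [360 198  12   6  45] [365.46666667 200.53333333]
w (0.5973, -0.149) ([322.9254766974551, 185.3949034695055], array([316.7, 163. ], dtype=float32), array([329.5, 207.6], dtype=float32))
w (0.5916, -0.149) ([316.97632212761454, 186.82197334537418], array([310.8, 164.4], dtype=float32), array([323.3, 209.1], dtype=float32))
t (0.5973, -0.149) ([340.5360449894918, 192.46909028338163], array([332.5, 187.3], dtype=float32), array([348.6, 197.6], dtype=float32))
t (0.5916, -0.149) ([340.51746550415214, 194.86877228947432], array([332.5, 189.7], dtype=float32), array([348.6, 199.9], dtype=float32))
```

```bash
python3 - <<'E'
from h import *
togo([.5967,-.149,.12],-15.4)
E
```

```text
t 3.15 pos [ 0.5899 -0.1495  0.2158] yawY -14.99 zt [-0.001  0.    -1.   ] F [1.3 0.2 0.4] T [0.02 0.03 0.01] g 0.045
tool mm [ 2.2  6.5 95.8]
roll 0.007
```

Request:
send_rows:
  moves: "0.5 1.5 12 0.007;0.5 1.5 12 0;0.5 1.5 12 0;0.5 1 12 0;0 1 12 0;0 0 12 0;0 0 12 0;0 0 11 0"

```text
time_s: 4.15
position: [0.597, -0.1493, 0.1205]
ee_rot: [-0.0, 0.792, 0.611, -0.0]
ft_force: [0.3, -0.3, 0.0]
grip_width: 0.0452
```

```bash
python3 - <<'E'
from h import *
st(); s=snap('wrist','w2'); o,R=st()
f=s['frame'].astype(int)
cv2.imwrite('pics/w2c.png',cv2.resize(s['frame'][60:400,180:460,::-1],None,fx=1.7,fy=1.7))
# project predicted pad mid
p=o['position']; print(proj(s,[p+R@[0,0,.0],[.5973,-.149,.08]]))
for z in (.08,.04):
  for u in(-.017,.017):
    a=np.radians(-15.4); print(z,u,proj(s,[[.5973-np.sin(a)*u,-.149+np.cos(a)*u,z]]).round(1))
E
```

```text
t 4.15 pos [ 0.597  -0.1493  0.1205] yawY -14.66 zt [-0. -0. -1.] F [ 0.3 -0.3  0. ] T [ 0.01 -0.02 -0.  ] g 0.0452
t 4.2 pos [ 0.5961 -0.149   0.1191] yawY -14.67 zt [-0.002  0.001 -1.   ] F [-0.4  0.2 -1.8] T [-0.05 -0.05  0.05] g 0.0445
[[312.18049742 271.27197842]
 [314.91253813 236.34039874]]
0.08 -0.017 [[314.6 261.2]]
0.08 0.017 [[315.3 210. ]]
0.04 -0.017 [[314.9 234.4]]
0.04 0.017 [[315.5 191.1]]
```

View pics/w2c.png

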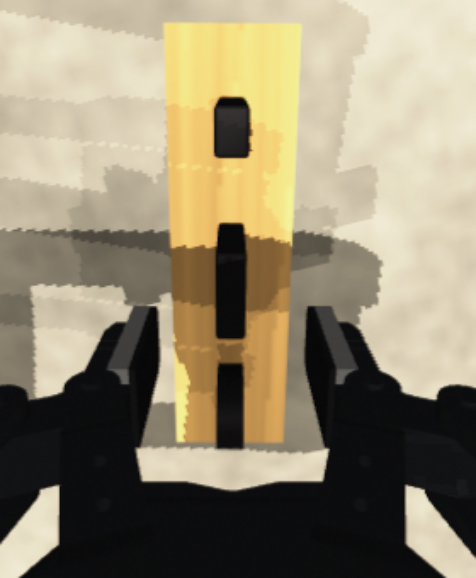

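The pads straddle the key symmetrically: its top is at column 316 and the pads' middle is at 316. The key sits about 1.4 mm further along +y than I estimated. I'll descend and grip.

Request:
send_rows:
  moves: "0.5 0 8 0;0.5 0 8 0;0.5 0 8 0;0 0 8 0;0 0 8 0;0 0 8 0;0 0 8 0;0 0 1 0"

```text
time_s: 5.2
position: [0.5969, -0.1477, 0.0635]
ee_rot: [-0.001, 0.792, 0.611, -0.0]
ft_force: [-0.4, -0.1, -0.2]
grip_width: 0.0451
```

Request:
send_rows:
  moves: "0 0 0 0;0 0 0 0;0 0 0 0;0 0 0 0;0 0 0 0;0 0 0 0;0 0 0 0;0 0 0 0"
  fingers: 0
  force: 60

```text
time_s: 6.2
position: [0.5978, -0.148, 0.0647]
ee_rot: [0.0, 0.792, 0.611, 0.0]
ft_force: [-0.1, 0.1, 6.1]
grip_width: 0.01
```

```bash
python3 - <<'E'
from h import *
st()
E
```

```text
t 6.2 pos [ 0.5978 -0.148   0.0647] yawY -14.67 zt [ 0.001 -0.    -1.   ] F [-0.1  0.1  6.1] T [0.06 0.08 0.03] g 0.01
```

Request:
send_rows:
  moves: "0 0 -5 0;0 0 -15 0;0 0 -20 0;0 0 -20 0;0 0 -20 0;0 0 -20 0;0 0 -20 0;0 0 -16 0"

```text
time_s: 7.2
position: [0.5975, -0.1479, 0.2019]
ee_rot: [0.0, 0.792, 0.611, 0.0]
ft_force: [0.8, 0.8, -0.9]
grip_width: 0.01
```

```bash
python3 - <<'E'
from h import *
s=load('top0')
p=back(s,[(203.25-.5,208.5-.5)],.101)[0]; print(p)
from math import *
togo([p[0]-.01,p[1],.2],23)
o,R=st()
E
```

```text
[0.5532446  0.16447876 0.101     ]
t 7.2 pos [ 0.5975 -0.1479  0.2019] yawY -14.66 zt [ 0.001 -0.    -1.   ] F [ 0.8  0.8 -0.9] T [ 0.    0.02 -0.01] g 0.01
tool mm [ 288.4 -131.6    1.8]
roll -0.657
t 7.2 pos [ 0.5975 -0.1479  0.2019] yawY -14.66 zt [ 0.001 -0.    -1.   ] F [ 0.8  0.8 -0.9] T [ 0.    0.02 -0.01] g 0.01
```

Request:
send_rows:
  moves: "32.5 -12 0 0;32.5 -12 0 0;32.5 -12 0 0;32.5 -12 0 0;32.5 -12 0 0;32.5 -12 0 0;32.5 -12 0 0;32 -13 0 0"

```text
time_s: 8.2
position: [0.5691, 0.1289, 0.2007]
ee_rot: [0.0, 0.792, 0.611, -0.0]
ft_force: [0.9, -0.2, -0.6]
grip_width: 0.0099
```

Request:
send_rows:
  moves: "0 0 0 -0.164;0 0 0 -0.164;0 0 0 -0.164;0 0 0 -0.164;0 0 0 0;0 0 0 0;0 0 0 0;0 0 0 0"

```text
time_s: 9.2
position: [0.5693, 0.1277, 0.2003]
ee_rot: [-0.0, 0.553, 0.833, -0.0]
ft_force: [-0.4, 0.2, -0.2]
grip_width: 0.01
```

```bash
python3 - <<'E'
from h import *
s=snap('wrist','w3'); o,R=st(); print(proj(s,[[.5532,.1645,.101]]), -KR(s)[1].T@KR(s)[2])
a=s['frame'][:,:,::-1]
cv2.imwrite('pics/w3c.png',cv2.resize(a[80:380,170:470],None,fx=1.95,fy=1.95,interpolation=cv2.INTER_CUBIC))
E
```

```text
t 9.25 pos [0.5693 0.1277 0.2003] yawY 22.88 zt [-0. -0. -1.] F [-0.1  0.2  0.7] T [-0.02  0.   -0.02] g 0.0099
[[313.16365806 154.05068049]] [0.54112977 0.19921689 0.32651054]
```

View pics/w3c.png

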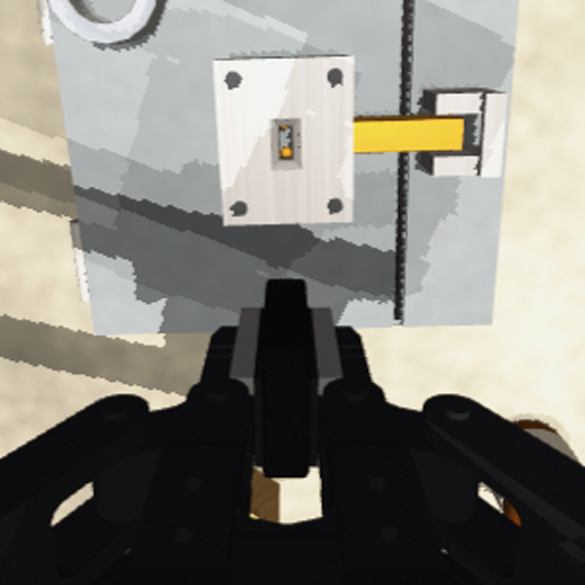

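```bash
python3 - <<'E'
from h import *
s=load('w3'); o,R=st(); p=o['position']
f=lambda a:np.array(a)/1.95+[170,80]-.25
c=back(s,f([(286,144.5)]),.101); print('hole',c, 'tool',(R.T@(c[0]-p)*1000).round(1))
P=back(s,f([(214,60),(354,56),(223,226),(354,222),(233,79),(335,77),(238,208),(335,205)]),.101)
yaw=lambda v:np.degrees(np.arctan2(v[1],v[0]))
print([round(yaw(v),2) for v in (P[1]-P[0],P[3]-P[2],P[5]-P[4],P[7]-P[6])],[round(yaw(v)-90,2) for v in (P[0]-P[2],P[1]-P[3],P[4]-P[6],P[5]-P[7])])
print('case mid',P[:4].mean(0),'screws',P[4:].mean(0),[np.linalg.norm(P[1]-P[0]),np.linalg.norm(P[1]-P[3])])
T=lambda v:p+R@np.array(v)/1000
q=proj(s,[T((17,y,z)) for z in(-16,24) for y in(-5.5,5.5)]+[T((-17,y,-16)) for y in(-5.5,5.5)])
print(((q-[170,80])*1.95).round(1))
# chest lid edges / hinge seam: yaw via seam line z=.065
Q=back(s,f([(408,10),(399,318)]),.065); print(yaw(Q[0]-Q[1])-90)
E
```

```text
t 9.25 pos [0.5693 0.1277 0.2003] yawY 22.88 zt [-0. -0. -1.] F [-0.1  0.2  0.7] T [-0.02  0.   -0.02] g 0.0099
hole [[0.55540375 0.16559634 0.101     ]] tool [40.3  2.  99.3]
[np.float64(24.52), np.float64(24.79), np.float64(24.04), np.float64(24.79)] [np.float64(24.09), np.float64(24.95), np.float64(23.7), np.float64(24.39)]
case mid [0.55550299 0.16563112 0.101     ] screws [0.55511715 0.16553459 0.101     ] [np.float64(0.05193748316579444), np.float64(0.06425309696080633)]
[[250.1 342.6]
 [302.3 342.6]
 [258.5 272.2]
 [298.3 272.2]
 [252.6 476.2]
 [300.8 476.2]]
24.740277009449827
```

Request:
send_rows:
  moves: "0 0 0 -0.026;8 0 0 0;8 0 0 0;8 0.5 0 0;8 0.5 6 0;8 0 10 0;0 0 10 0;0 0 8 0"

```text
time_s: 10.25
position: [0.5533, 0.1645, 0.1652]
ee_rot: [-0.0, 0.542, 0.841, -0.0]
ft_force: [0.4, -0.6, -1.8]
grip_width: 0.0098
```

```bash
python3 - <<'E'
from h import *
s=snap('wrist','w4'); o,R=st(); 
a=s['frame'][:,:,::-1]
b=cv2.resize(a[130:290,220:420],None,fx=4,fy=4,interpolation=cv2.INTER_CUBIC).astype(float)
cv2.imwrite('pics/w4c.png',np.clip(255*(b.clip(0,255)/255)**.6,0,255)[:600])
E
```

```text
t 10.3 pos [0.5528 0.1642 0.1643] yawY 24.4 zt [-0.002 -0.001 -1.   ] F [-1.  -0.1 -1.8] T [-0.02  0.   -0.02] g 0.0105[ WARN:0@4.821] global loadsave.cpp:1063 imwrite_ Unsupported depth image for selected encoder is fallbacked to CV_8U.
```

View pics/w4c.png

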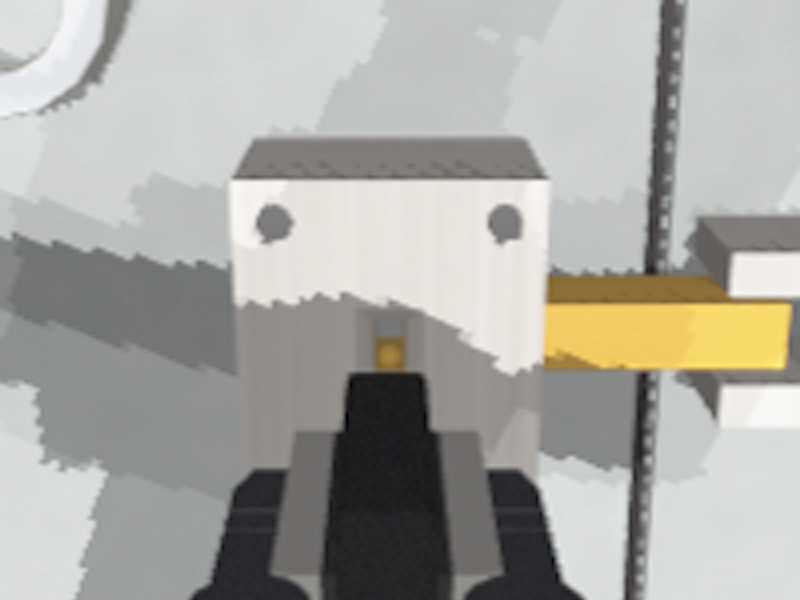

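```bash
python3 - <<'E'
from h import *
s=load('w4'); o,R=st(); p=np.array([.5533,.1645,.165])
f=lambda a:np.array(a)/4+[220,130]-.375
for n,uv,z in (('headend',(386.5,373),.141),('far edge',(391,179),.101),('screws',(390,223),.101),('bevel far',(389,310),.101),('headtop line',(386,432),.178)):
    print(n,(R.T@(back(s,f([uv]),z)[0]-p)*1000).round(2))
E
```

```text
t 10.3 pos [0.5528 0.1642 0.1643] yawY 24.4 zt [-0.002 -0.001 -1.   ] F [-1.  -0.1 -1.8] T [-0.02  0.   -0.02] g 0.0105
headend [14.94  1.93 24.  ]
far edge [32.48  2.67 64.01]
screws [25.07  2.53 64.  ]
bevel far [ 9.91  2.4  64.  ]
headtop line [ 23.57   1.82 -12.99]
```

Request:
send_rows:
  moves: "1 0.5 0 0;0 0 2 0;0 0 2 0;0 0 2 0;0 0 2 0;0 0 2 0;0 0 2 0;0 0 0 0"

```text
time_s: 11.3
position: [0.5536, 0.1656, 0.1541]
ee_rot: [-0.0, 0.542, 0.841, -0.0]
ft_force: [-0.1, 0.3, -1.5]
grip_width: 0.0106
```

```bash
python3 - <<'E'
from h import *
st()
E
```

```text
t 11.3 pos [0.5536 0.1656 0.1541] yawY 24.41 zt [-0. -0. -1.] F [-0.1  0.3 -1.5] T [-0.01 -0.02  0.04] g 0.0106
```

Request:
send_rows:
  moves: "0 0 1.5 0;0 0 1.5 0;0 0 1.5 0;0 0 1.5 0;0 0 1.5 0;0 0 1.5 0;0 0 1.5 0;0 0 0 0"

```text
time_s: 12.3
position: [0.5536, 0.1657, 0.1436]
ee_rot: [-0.0, 0.542, 0.841, -0.0]
ft_force: [-0.1, -0.1, -1.0]
grip_width: 0.0101
```

```bash
python3 - <<'E'
from h import *
st()
E
```

```text
t 12.3 pos [0.5536 0.1657 0.1436] yawY 24.41 zt [-0. -0. -1.] F [-0.1 -0.1 -1. ] T [-0.04 -0.04 -0.01] g 0.0101
```

Request:
send_rows:
  moves: "0 0 1.5 0;0 0 1.5 0;0 0 1.5 0;0.5 0 1 0;-1 0 1 0;1 0 1 0;-1 0 1 0;0.5 0 0 0"

```text
time_s: 13.3
position: [0.554, 0.1656, 0.1362]
ee_rot: [0.0, 0.542, 0.841, 0.0]
ft_force: [-1.2, -2.5, 6.8]
grip_width: 0.0102
```

```bash
python3 - <<'E'
from h import *
st()
E
```

```text
t 13.3 pos [0.554  0.1656 0.1362] yawY 24.41 zt [ 0.001 -0.    -1.   ] F [-1.2 -2.5  6.8] T [-0.47  0.33 -0.01] g 0.0102
```

Request:
send_rows:
  moves: "1 0 0.5 0;-2 0 0.5 0;2 0 0.5 0;-2 0 0.5 0;2 0 0.5 0;-2 0 0.5 0;2 0 0.5 0;-1 0 0 0"

```text
time_s: 14.3
position: [0.5537, 0.166, 0.1324]
ee_rot: [-0.0, 0.542, 0.841, 0.0]
ft_force: [-0.9, 1.4, 5.6]
grip_width: 0.0104
```

```bash
python3 - <<'E'
from h import *
st()
E
```

```text
t 14.3 pos [0.5537 0.166  0.1324] yawY 24.4 zt [ 0.     0.001 -1.   ] F [-0.9  1.4  5.6] T [ 0.35  0.38 -0.04] g 0.0104
```

Wiggling works, so I'll continue.

Request:
send_rows:
  moves: "1 0 0.6 0;-2 0 0.6 0;2 0 0.6 0;-2 0 0.6 0;2 0 0.6 0;-2 0 0.6 0;2 0 0.6 0;-1 0 0 0"

```text
time_s: 15.3
position: [0.5539, 0.1656, 0.1276]
ee_rot: [0.0, 0.542, 0.841, -0.0]
ft_force: [-1.8, 1.5, 4.4]
grip_width: 0.0104
```

```bash
python3 - <<'E'
from h import *
st()
E
```

```text
t 15.3 pos [0.5539 0.1656 0.1276] yawY 24.42 zt [ 0.    -0.001 -1.   ] F [-1.8  1.5  4.4] T [ 0.19  0.39 -0.05] g 0.0104
```

Request:
send_rows:
  moves: "1 0 0.6 0;-2 0 0.6 0;2 0 0.6 0;-2 0 0.5 0;2 0 0.5 0;-2 0 0.5 0;2 0 0 0;-1 0 0 0"

```text
time_s: 16.3
position: [0.554, 0.1655, 0.1256]
ee_rot: [0.001, 0.542, 0.841, -0.0]
ft_force: [-5.1, -0.1, 15.3]
grip_width: 0.0102
```

```bash
python3 - <<'E'
from h import *
o,R=st(); s=snap('wrist','w5')
a=s['frame'][:,:,::-1]
cv2.imwrite('pics/w5c.png',cv2.resize(a[120:300,210:430],None,fx=3,fy=3,interpolation=cv2.INTER_CUBIC))
snap('scene','s5')
E
```

```text
t 16.3 pos [0.554  0.1655 0.1256] yawY 24.42 zt [ 0.001 -0.001 -1.   ] F [-5.1 -0.1 15.3] T [-0.06  0.87  0.01] g 0.0102
```

Request:
send_rows:
  moves: "1 0 0 0;-2 0 0 0;2 0 0 0;-2 0 0 0;2 0 0 0;-2 0 0 0;2 0 0 0;-1 0 0 0"

```text
time_s: 17.4
position: [0.554, 0.1655, 0.1256]
ee_rot: [0.001, 0.542, 0.841, -0.0]
ft_force: [-5.6, 0.9, 14.7]
grip_width: 0.0104
```

```bash
python3 - <<'E'
from h import *
o,R=st(); s=snap('wrist','w6')
a=s['frame'][:,:,::-1]; b=load('scene0')['frame'][:,:,::-1]; s=snap('scene','s6')['frame'][:,:,::-1]
c=cv2.resize(a[150:310,220:420],(500,400),interpolation=cv2.INTER_CUBIC); d=cv2.resize(s[120:220,330:430],(300,300),interpolation=cv2.INTER_CUBIC)
m=np.zeros((400,800,3),np.uint8); m[:,:500]=c; m[:300,500:]=d; cv2.imwrite('pics/m6.png',m)
E
```

```text
t 17.4 pos [0.554  0.1655 0.1256] yawY 24.42 zt [ 0.001 -0.001 -1.   ] F [-5.6  0.9 14.7] T [-0.02  0.87  0.05] g 0.0104
```

View pics/m6.png

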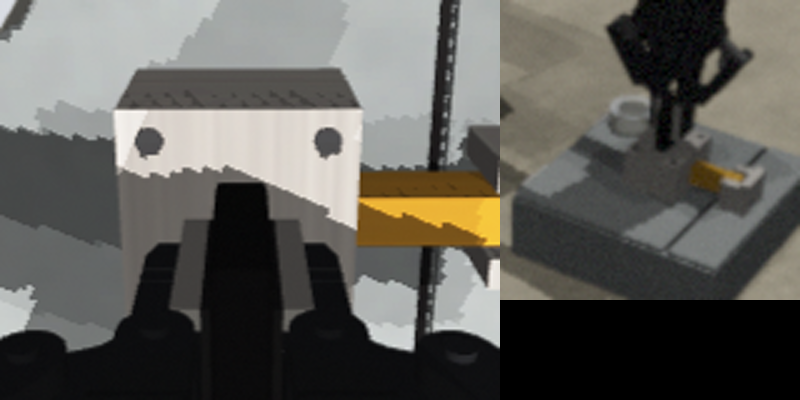

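Request:
send_rows:
  moves: "0 -0.5 0 0;0 0 0 0;0 0 0 0.1;0 0 0 0.1;0 0 0 0.1;0 0 0 0.1;0 0 0 0;0 0 0 0"
  force: 90

```text
time_s: 18.5
position: [0.5541, 0.1654, 0.1257]
ee_rot: [0.001, 0.698, 0.716, 0.001]
ft_force: [-3.5, -1.9, 13.6]
grip_width: 0.0098
```

```bash
python3 - <<'E'
from h import *
st()
E
```

```text
t 18.5 pos [0.5541 0.1654 0.1257] yawY 1.49 zt [ 0.002 -0.    -1.   ] F [-3.5 -1.9 13.6] T [-0.33  0.55 -0.05] g 0.0098
```

Request:
send_rows:
  moves: "0 0 0 0.12;0 0 0 0.12;0 0 0 0.12;0 0 0 0.12;0 0 0 0.12;0 0 0 0.1;0 0 0 0.1;0 0 0 0"

```text
time_s: 19.5
position: [0.5546, 0.1652, 0.1257]
ee_rot: [0.001, 0.922, 0.388, 0.001]
ft_force: [-1.2, -2.1, 12.7]
grip_width: 0.0097
```

```bash
python3 - <<'E'
from h import *
st()
E
```

```text
t 19.5 pos [0.5546 0.1652 0.1257] yawY -44.39 zt [ 0.003 -0.001 -1.   ] F [-1.2 -2.1 12.7] T [-0.49  0.36  0.04] g 0.0097
```

Request:
send_rows:
  moves: "0 0 0 0.1;0 0 0 0.1;0 0 0 0.1;0 0 0 0.1;0 0 0 0.08;0 0 0 0;0 0 0 0;0 0 0 0"

```text
time_s: 20.5
position: [0.5546, 0.1646, 0.1257]
ee_rot: [0.001, 0.987, 0.158, 0.001]
ft_force: [-0.7, -4.9, 14.3]
grip_width: 0.0101
```

```bash
python3 - <<'E'
from h import *
st(); t=snap('top','t7')['frame'][:,:,::-1]; s=snap('scene','s7')['frame'][:,:,::-1]; a=snap('wrist','w7')['frame'][:,:,::-1]
m=np.zeros((400,800,3),np.uint8)
m[:,:400]=cv2.resize(a[100:300,220:420],(400,400)); m[:,400:]=cv2.resize(s[120:220,330:430],(400,400),interpolation=cv2.INTER_CUBIC)
cv2.imwrite('pics/m7.png',m)
E
```

```text
t 20.5 pos [0.5546 0.1646 0.1257] yawY -71.77 zt [ 0.003 -0.002 -1.   ] F [-0.7 -4.9 14.3] T [-0.9   0.38  0.34] g 0.0101
```

View pics/m7.png

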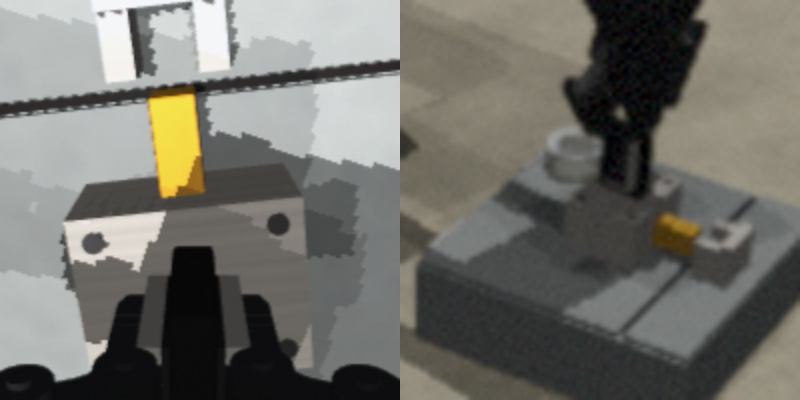

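Request:
send_rows:
  moves: "0 0 0 0;0 0 0 0;0 0 0 0;0 0 0 0;0 0 0 0;0 0 0 0;0 0 0 0;0 0 0 0"

```text
time_s: 21.65
position: [0.5546, 0.1646, 0.1257]
ee_rot: [0.001, 0.987, 0.158, 0.001]
ft_force: [-1.5, -3.9, 13.7]
grip_width: 0.0098
```

```bash
python3 - <<'E'
from h import *
st()
def end(n):
    s=load(n); f=s['frame'].astype(int); m=(f[:,:,0]-f[:,:,2]>90)&(f[:,:,0]>120); m[:90]=0; m[210:]=0; m[:,:270]=0; m[:,370:]=0
    p=np.argwhere(m); r=p[:,0].min(); return back(s,[(p[p[:,0]<r+3][:,1].mean(),r)],.083)[0]
snap('wrist','w8'); a,b=end('w7'),end('w8'); h=np.array([.5546,.165]); print([np.linalg.norm(q[:2]-h).round(4) for q in(a,b)])
print(finish_job())
E
```

```text
t 21.65 pos [0.5546 0.1646 0.1257] yawY -71.77 zt [ 0.003 -0.002 -1.   ] F [-1.5 -3.9 13.7] T [-0.82  0.46  0.36] g 0.0098
[np.float64(0.0544), np.float64(0.0544)]
the job is handed in; nothing more can be done
None
```

I took the rectangular-headed key (middle slot) out of the rack and wiggled it down into the lock. I then turned it about 1.68 rad clockwise and handed the job in at 21.7 s, still gripping it at 90 N.

**Last checks**
- **Key home:** the gripper reached the height expected for home, 125.7 mm against about 125 mm. It stopped sinking under a push of about 14 N, and the key turned freely.
- **Bolt:** the wrist and scene pictures show it drawn clear of the keeper. Its end did not move during a further 1 s hold.
- **Turn:** the twisting moment rose to about 0.35 N m at the end, which suggests the plug was at its stop. I could not read the plug angle or the bolt travel directly.

**Disagreements and gaps**
- **Cameras:** the top and wrist cameras disagreed by 2–3 mm on positions. I went between them and corrected from close up.
- **Push force:** the final push was 13–15 N, slightly over the suggested 12 N.
- **Other items:** I took no last picture of the other two keys or the loose items. No contact force showed up while I was moving near them.

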